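Load, close, pin and hold a two-cell weld jig

ROBOT

A 7-joint arm with a two-finger parallel gripper is mounted at the origin on a cart in front of the work surface, level with it; the furniture and walls round the work are solid. World frame = base frame: x ahead of the robot, y to its left, z up, the work surface at z = 0. Lengths are in m, angles in rad, forces in N, time in s.
With the tool pointing down it reaches from about 0.4 to 0.9 m from the base axis. Payload 5.6 kg.
Tool frame: the origin (TCP) lies at the very end of the fingers, on their centre line; the grasp point (between the pads) lies behind it (arm.pinch_z is the z of the grasp point in the tool frame, in m); z points along the fingers, y is the line along which they close (so a half turn about z gives the same grasp; the last joint's range is limited). The gripper opens to 92 mm and grips with 3 to 60 N. Pads are 20 mm wide; open, the fingers measure 128 mm over their backs; the gripper's body (75 mm by 189 mm) begins 69 mm behind the grasp point.
Start: joints at [-1.371, 0.468, -0.012, 1.603, 0.006, 1.071, -0.056], TCP at [0.156, 0.631, 0.215] pointing down, gripper open.
Joint ranges: [-2.53, 2.53], [-0.31, 2.02], [-1.57, 1.55], [0.28, 2.44], [-1.29, 4.43], [0.15, 1.84], [-2.92, 2.92]. Speed limits (rad/s): [2.57, 2.57, 3.14, 3.14, 3.14, 3.14, 3.14].

INTERFACE

Orientations are given as a rotation vector (axis times angle).
In Python, from station import arm gives the robot as it stands.
- The arm moves only by the shell command python3 -m inch 'ROWS'. ROWS is JSON, a list of rows, each an object of numbers: "tx", "ty", "tz": the shift along the world's x, y, z in cm; "wx", "wy", "wz": the turn, a rotation vector about the world's x, y, z in degrees; "jaw": the opening in per cent of the stroke, from 0 (shut) to 100 (fully open). A call has 1 to 10 rows; each row is the pose to reach, as a shift and turn from the pose commanded when the call began; what a row does not reach only later rows make up. A row lasts 1/10 s, in which the tool goes at most 50 mm and 8.59 degrees, less where a joint would pass 70% of its speed; a pose out of reach is approached as far as the arm can. A call with a gripper value outside its range is refused whole. The fingers move at their own pace and stop on an object; the grip force is fixed at half the most. Time passes only in rows, so rows that repeat a pose let the fingers close. It gives the time, the measured TCP pose, the force, the opening and the grip force at its end, in the units of the state.
- arm.get_obs(): the state, without advancing time (a new reading comes with each control period).
- arm.snapshot(name): name is "side" or "top" or "wrist"; returns a dict with "pixels" (420x560x3 uint8, red, green, blue), "z_map" (420x560 float32, m along the optical axis (not along the pixel's ray), 0 where there is no reading), "fx", "fy", "cx", "cy" (pixels), "R" (3x3) and "t" (3): a world point X has camera coordinates R X + t. Camera axes: x right, y down, z forward; pixel columns grow to the right and rows downward; lengths in m; the calibration is good to about 2 mm. The wrist camera is an equidistant fisheye: a pixel r from the principal point sees the ray r / f radians off the axis. A picture is of the moment at which its call begins.
- arm.close_job(): hands the job in; it is judged then, once.
The state is a dict: "time": time; "joints": joint angles; "joint_velocities": joint speeds; "joint_efforts": joint torques, N m; "tcp_pos": TCP position; "tcp_rot": TCP orientation; "ft_force": force on the tool from outside, world axes, zero at the start; "moment": the same for the moment, N m; "width": finger opening in m; "finger_force": force on a finger pad.
Only numpy, scipy, OpenCV 4.12 (cv2) and the standard library are available. Lean on these libraries where they do the work, as an engineer would, in place of code of your own. Each camera call takes 0.05 s, during which the arm holds its last target. There are 200 camera calls.

TASK

Stand the two loose battery cells upright in the two round nests of the open clamshell weld jig, without knocking a cell over, then swing the orange half shut round them and push the red-knobbed locking pin from its parking tube fully down through the aligned holes of the fork and tongue. Finish while keeping a firm push on the orange half (or a squeeze of both halves), so that its sprung pads are pressed right in and the jig stays fully shut on the cells for the welding: do not let go at the end.

Things in the scene. Friction and masses are not known exactly. Their poses are not given: they have to be found in the camera images.
- jig: Clamshell jig screwed to the table. Aluminium base plate 190 x 104 x 12 mm (x, y, z); origin under its centre, z up. Both nests, the hinge (far, +x end) and the pin's fork (near, -x end) lie on the line y = -10 mm, where the two halves part. Black fixed half: x = -42 to +56, y = -10 to +14, heights 13 to 42 mm; the orange half is its mirror image when shut
- nest_0 (a point): centre of the floor of the first nest, 6 mm above the table: a round pocket 23 mm wide and 6 mm deep in the base plate, beside a groove of the black half that leaves a centred cell 2.2 mm. Two sprung black pads in the orange half push the cells against the black half as it shuts. The nests are 36 mm apart; either cell may go into either nest
- nest_1 (a point): the same for the second nest, nearer the hinge
- hinge_axis (a point): point on the vertical hinge axis of the orange half, 27 mm above the table
- jaw (a joint): angle of the orange half about the vertical hinge, rad: 0 fully shut (hard stop), grows as it swings out to the jig's -y side (right), at most 1.4. Stays where it is left (about 1.2 N moves it at 100 mm), but with cells in the nests its sprung pads hold it off: left alone it rests at about 0.018 to 0.025; about 10 N on the press pad shuts it to 0, and it springs back when let go
- press_pad (a point): centre of the flat outer face of the orange half (dark rubber patch 50 x 20 mm), 27.5 mm above the table, moves with the half. It lies 95 mm from the hinge axis along the half and 24 mm out from the parting line. The face is 98 mm long, from 19 to 117 mm from the axis, heights 13 to 42 mm. Shut, the two halves are 48 mm wide together here
- fork_hole (a point): centre of the upper mouth of the pin hole in the 32 x 32 mm steel fork, 42 mm above the table. The vertical hole is 13 mm wide in the fork and in the orange half's steel tongue, which enters the fork; they line up when the orange half rests on its sprung pads. Fully home, the pin's flange lies on this mouth
- pin: locking pin, upright in the jig's steel parking tube (25 mm wide, 13 mm bore, top 42 mm high) at the start; origin at its lower tip, z up along it. Steel shank 9 mm wide, 28 mm long, tip tapered; then a flange 22 mm wide, 3 mm thick; then a red round knob 18 mm wide, 31 to 62 mm above the tip. About 60 g. Parked or fully home, the tip is 14 mm above the table
- cell_2: light grey round battery cell, 18 mm wide, 66 mm high, 46 g, upright on the table at the start; origin at the centre of its underside, z up along it. Seated in a nest, its underside is 6 mm above the table and its top 30 mm above the jig's halves
- cell_3: dark red round battery cell, same size, also upright on the table at the start
Things that resemble listed ones, but are neither listed nor needed, are in the scene too. What is shaped like the cell_3 but purple is not meant.

How it is judged:
On the way, in this order (a step that is already met when the one before it is completed fails the run):
1. both cells stand in the nests, the orange half still open ((((distance between cell_2 and nest_0 below 0.005 m and angle between cell_2's own z axis and vertical below 0.1 rad) and (distance between cell_3 and nest_1 below 0.005 m and angle between cell_3's own z axis and vertical below 0.1 rad)) or ((distance between cell_2 and nest_1 below 0.005 m and angle between cell_2's own z axis and vertical below 0.1 rad) and (distance between cell_3 and nest_0 below 0.005 m and angle between cell_3's own z axis and vertical below 0.1 rad))) and value of joint jaw above 0.3 rad), for 0.2 s.
2. the orange half is shut round the cells ((((distance between cell_2 and nest_0 below 0.005 m and angle between cell_2's own z axis and vertical below 0.1 rad) and (distance between cell_3 and nest_1 below 0.005 m and angle between cell_3's own z axis and vertical below 0.1 rad)) or ((distance between cell_2 and nest_1 below 0.005 m and angle between cell_2's own z axis and vertical below 0.1 rad) and (distance between cell_3 and nest_0 below 0.005 m and angle between cell_3's own z axis and vertical below 0.1 rad))) and value of joint jaw below 0.035 rad), for 0.1 s.
3. the pin is fully home in fork and tongue (horizontal distance between pin and fork_hole below 0.005 m and z of pin in the frame of jig below 0.017 m and angle between pin's own z axis and vertical below 0.15 rad), for 0.2 s.
At the end, for the whole second after the job is handed in: One cell in each nest (within 5 mm, upright within 0.1 rad); pin fully down in the fork (tip within 5 mm of the hole's axis, below 17 mm height, upright within 0.15 rad); the fingers still press the orange half with over 4 N and its angle is below 0.006 rad (all of step 3 and (((distance between cell_2 and nest_0 below 0.005 m and angle between cell_2's own z axis and vertical below 0.1 rad) and (distance between cell_3 and nest_1 below 0.005 m and angle between cell_3's own z axis and vertical below 0.1 rad)) or ((distance between cell_2 and nest_1 below 0.005 m and angle between cell_2's own z axis and vertical below 0.1 rad) and (distance between cell_3 and nest_0 below 0.005 m and angle between cell_3's own z axis and vertical below 0.1 rad))) and value of joint jaw below 0.006 rad and contact force between the fingers and jaw above 4 N); the arm keeps its last pose, push and grip.
It fails at once if a cell is knocked over (angle between any of cell_2, cell_3's own z axis and vertical above 1 rad).
It also fails if it takes over 72 s, if anything falls off the work surface, if the arm or the gripper's body presses on something with over 40 N, if the wrist force passes 120 N, or if a joint passes its speed limit or range.

## Working session

There is one attempt and no reset: what is moved stays moved. The work goes in short steps, Python scripts to look and compute and a shell command to move; the robot and the scene stay as the last step left them, time stands still between calls to the robot, and variables do not carry over. Pictures are saved under pics/ and viewed, at most 10 in all, crops included, and the job is handed in when it is done.

```bash
ls; mkdir -p pics
python3 - <<'E'
from station import arm
import cv2,numpy as np,pickle
o=arm.get_obs();print(o['time'],o['tcp_pos'],o['tcp_rot'],o['width'],arm.pinch_z)
for n in ('top','side'):
    s=arm.snapshot(n);pickle.dump(s,open(f'{n}.pkl','wb'))
    cv2.imwrite(f'pics/{n}0.png',s['pixels'][:,:,::-1]);print(n,s['fx'],s['cx'],s['cy'],s['R'].round(3).tolist(),s['t'])
E
```

```text
pics
0.0 [0.15621734 0.63036949 0.21366447] [-3.80651929e-01 -3.11836600e+00  2.68584261e-03] 0.09198124702517427 -0.0187
top 393.6524818918643 286.2935512544096 209.2886034666339 [[-0.001, -0.999, 0.034], [-0.983, -0.006, -0.185], [0.185, -0.033, -0.982]] [0.0694301  0.55842556 0.81908731]
side 489.13926184123306 269.9037689034388 208.63783560282562 [[0.997, -0.077, -0.005], [-0.058, -0.694, -0.718], [0.052, 0.716, -0.696]] [-0.55759302  0.12336095  0.79939722]
```

View pics/top0.png

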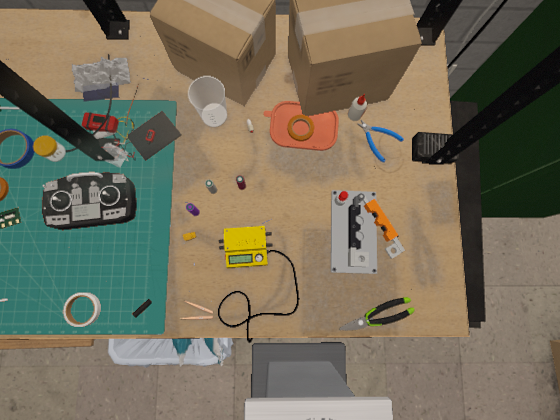

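View pics/side0.png

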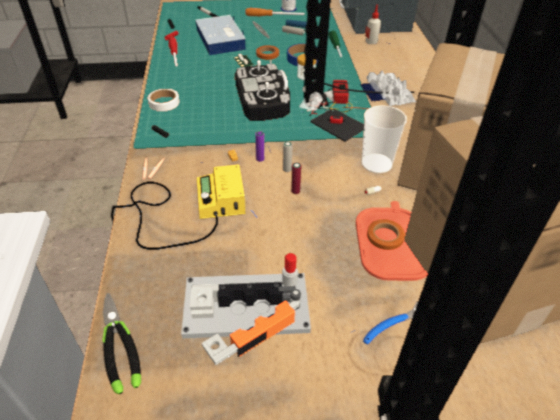

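The top view shows the grey cell at about (211,186), the dark red cell at (241,182) and the purple decoy at (193,209). The jig is at (355,232) with its fork at the bottom (360,258). The orange half is open to the right and the red pin knob is at (341,197).

```bash
cat > h.py <<'E'
import numpy as np,cv2,pickle
def cloud(s):
    v,u=np.indices(s['z_map'].shape);z=s['z_map']
    P=np.stack([(u-s['cx'])/s['fx']*z,(v-s['cy'])/s['fy']*z,z],-1)
    return (P-s['t'])@s['R']
def ray(s,u,v,h):
    d=np.array([(u-s['cx'])/s['fx'],(v-s['cy'])/s['fy'],1])@s['R'];c=-s['t']@s['R']
    return c+d*(h-c[2])/d[2]
E
python3 - <<'E'
from h import *
S={n:pickle.load(open(n+'.pkl','rb')) for n in('top','side')}
boxes={'top':{'grey':(203,175,220,197),'red':(232,172,250,192),'knob':(333,188,350,206)},
'side':{'grey':(280,138,295,176),'red':(288,160,304,197),'knob':(281,252,300,276)}}
for n,s in S.items():
    X=cloud(s)
    for k,(a,b,c,d) in boxes[n].items():
        p=X[b:d,a:c].reshape(-1,3);zt=np.percentile(p[:,2],98)
        q=p[p[:,2]>zt-.008];print(n,k,zt.round(4),np.round((q.min(0)+q.max(0))/2,4)[:2],np.ptp(q,axis=0).round(3),len(q))
    hsv=cv2.cvtColor(s['pixels'],cv2.COLOR_RGB2HSV)
    m=(hsv[...,0]>6)&(hsv[...,0]<18)&(hsv[...,1]>200)&(X[...,2]>.036)&(X[...,2]<.05)&(X[...,1]<-.05)&(X[...,0]<.7)
    q=X[m][:,:2];print(n,'orange',len(q),q.mean(0),cv2.minAreaRect(q.astype(np.float32)))
    v=X[...,2];pl=(v>.008)&(v<.016)&(X[...,1]<0)&(X[...,1]>-.3)&(X[...,0]<.65)&(X[...,0]>.3)&(hsv[...,1]<60)
    q=X[pl][:,:2];print(n,'plate',len(q),cv2.minAreaRect(q.astype(np.float32)),q.min(0),q.max(0))
    cv2.imwrite(f'pics/{n}1.png',cv2.resize(s['pixels'][185:285,320:420] if n=='top' else s['pixels'][240:370,170:320],None,fx=5,fy=4.5 if n=='side' else 5,interpolation=2)[:,:,::-1])
E
```

```text
top grey 0.0677 [0.5086 0.1744] [0.223 0.149 0.844] 59
top red 0.0671 [0.5143 0.1408] [0.234 0.082 0.846] 60
top knob 0.0779 [ 0.5862 -0.0541] [0.018 0.018 0.007] 57
top orange 362 [ 0.53884    -0.14363481] ((0.5388472676277161, -0.14309678971767426), (0.095205157995224, 0.02384057827293873), 30.74154281616211)
top plate 2814 ((0.46246451139450073, -0.09757451713085175), (0.3172506093978882, 0.14590850472450256), 12.038394927978516) [ 0.30048336 -0.20032792] [ 0.61244666 -0.03077159]
side grey 0.0689 [0.6117 0.2083] [0.017 0.086 0.009] 88
side red 0.0688 [ 0.5754 -0.1731] [0.108 0.714 0.581] 73
side knob 0.0791 [ 0.5575 -0.2885] [0.072 0.483 0.57 ] 105
side orange 7 [ 0.4974234  -0.16845092] ((0.5030087232589722, -0.17036117613315582), (0.002731302287429571, 0.020102951675653458), 72.57582092285156)
side plate 3933 ((0.460923969745636, -0.10075350105762482), (0.3147209584712982, 0.15151211619377136), 9.504088401794434) [ 0.30015148 -0.19982619] [ 0.61012244 -0.02982008]
```

View pics/top1.png

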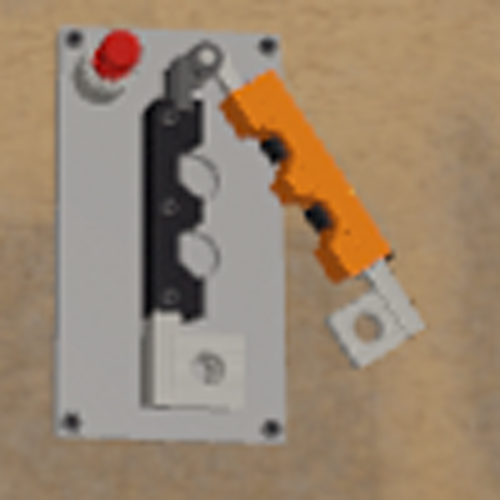

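The crop shows the plate corners, both nest pockets at about (199,178) and (199,257), the fork hole at (208,370), the hinge at (205,55), and the orange half about 0.55 rad open.

Run:
```python
from h import *
s=pickle.load(open('top.pkl','rb'));X=cloud(s)
f=lambda u,v,h:ray(s,320+(u-2)/5,185+(v-2)/5,h)[:2]
for n,u,v,h in [('cFL',57,30,.012),('cFR',283,35,.012),('cNR',283,441,.012),('cNL',57,435,.012),('sFL',74,38,.012),('sFR',267,45,.012),('sNL',71,421,.012),('sNR',272,428,.012),('n1',199,179,.012),('n0',199,257,.012),('fork',208,370,.042),('hinge',206,55,.042),('tongue',369,325,.027)]:
    print(n,f(u,v,h).round(4))
c=np.mean([f(*a,.012) for a in [(57,30),(283,35),(283,441),(57,435)]],0);print('centre',c)
q=X[185:285,320:420].reshape(-1,3)
pl=q[(abs(q[:,2]-.012)<.004)][:,:2];pl=pl[(abs(pl-c)<[.115,.075]).all(1)];print(cv2.minAreaRect(pl.astype(np.float32)),np.median(q[(abs(q[:,2]-.012)<.004)][:,2]))
for n,(a,b,cc,d) in {'grey':(203,175,220,197),'red':(232,172,250,192)}.items():
    p=X[b:d,a:cc].reshape(-1,3);p=p[(p[:,2]>.06)&(p[:,2]<.075)];print(n,len(p),(p.min(0)+p.max(0))/2,np.ptp(p,axis=0),np.median(p,0))
k=X[188:206,333:350].reshape(-1,3);k=k[k[:,2]>.07];print('knob',k.mean(0))
t=pickle.load(open('side.pkl','rb'));Y=cloud(t)
for n,(a,b,cc,d) in {'grey':(280,138,295,176),'red':(288,160,304,197),'knob':(281,252,300,276)}.items():
    p=Y[b:d,a:cc].reshape(-1,3);p=p[(p[:,2]>.061)&(p[:,2]<.085)];p=p[abs(p[:,0]-np.median(p[:,0]))<.012];print(n,len(p),(p.min(0)+p.max(0))/2,np.ptp(p,axis=0))
```

```text
cFL [ 0.6107 -0.0352]
cFR [ 0.6091 -0.1418]
cNR [ 0.4207 -0.1337]
cNL [ 0.4233 -0.0311]
sFL [ 0.6069 -0.0431]
sFR [ 0.6042 -0.1341]
sNL [ 0.4296 -0.0376]
sNR [ 0.4265 -0.1289]
n1 [ 0.5404 -0.0997]
n0 [ 0.5041 -0.0984]
fork [ 0.4507 -0.094 ]
hinge [ 0.5924 -0.0982]
tongue [ 0.4719 -0.171 ]
centre [ 0.51596483 -0.08547622]
((0.5157632827758789, -0.09656790643930435), (0.12673093378543854, 0.19042687118053436), 88.26437377929688) 0.012698333186563764
grey 58 [0.61175559 0.2403858  0.06528018] [0.01657339 0.01715492 0.0081625 ] [0.61168464 0.24007816 0.06596483]
red 58 [0.62241488 0.17407765 0.06554555] [0.0181811  0.01559358 0.00837744] [0.62220216 0.17306906 0.06608376]
knob [ 0.58630996 -0.05322259  0.07572746]
grey 88 [0.61172723 0.20829467 0.0655229 ] [0.01669448 0.08637062 0.00871464]
red 69 [0.62065236 0.17322054 0.06573086] [0.01707817 0.02102044 0.00913057]
knob 157 [ 0.58502003 -0.05540812  0.07070233] [0.01677968 0.01667476 0.01853746]
```

```bash
python3 -m inch '[{"tx":46.5,"ty":-45.7,"tz":0,"wz":12,"jaw":45},{"tx":46.5,"ty":-45.7,"tz":0,"wz":12,"jaw":45},{"tx":46.5,"ty":-45.7,"tz":0,"wz":12,"jaw":45},{"tx":46.5,"ty":-45.7,"tz":0,"wz":12,"jaw":45},{"tx":46.5,"ty":-45.7,"tz":0,"wz":12,"jaw":45},{"tx":46.5,"ty":-45.7,"tz":0,"wz":12,"jaw":45},{"tx":46.5,"ty":-45.7,"tz":0,"wz":12,"jaw":45},{"tx":46.5,"ty":-45.7,"tz":0,"wz":12,"jaw":45},{"tx":46.5,"ty":-45.7,"tz":0,"wz":12,"jaw":45},{"tx":46.5,"ty":-45.7,"tz":0,"wz":12,"jaw":45}]'
```

```text
invalid input
```

```bash
python3 -m inch '[{"tx":41.5,"ty":-40.7,"tz":0,"wx":0,"wy":0,"wz":7,"jaw":45},{"tx":41.5,"ty":-40.7,"tz":0,"wx":0,"wy":0,"wz":7,"jaw":45},{"tx":41.5,"ty":-40.7,"tz":0,"wx":0,"wy":0,"wz":7,"jaw":45},{"tx":41.5,"ty":-40.7,"tz":0,"wx":0,"wy":0,"wz":7,"jaw":45},{"tx":41.5,"ty":-40.7,"tz":0,"wx":0,"wy":0,"wz":7,"jaw":45},{"tx":41.5,"ty":-40.7,"tz":0,"wx":0,"wy":0,"wz":7,"jaw":45},{"tx":41.5,"ty":-40.7,"tz":0,"wx":0,"wy":0,"wz":7,"jaw":45},{"tx":41.5,"ty":-40.7,"tz":0,"wx":0,"wy":0,"wz":7,"jaw":45},{"tx":41.5,"ty":-40.7,"tz":0,"wx":0,"wy":0,"wz":7,"jaw":45},{"tx":41.5,"ty":-40.7,"tz":0,"wx":0,"wy":0,"wz":7,"jaw":45}]'
```

```text
time: 1.2
tcp_pos: [0.5496, 0.2438, 0.2144]
tcp_rot: [-0.052, -3.141, 0.0]
ft_force: [1.5, 1.1, -0.9]
width: 0.0415
finger_force: 0.0
```

```bash
python3 -m inch '[{"tx":6,"ty":-6,"tz":0,"wx":0,"wy":0,"wz":0,"jaw":45},{"tx":6,"ty":-6,"tz":0,"wx":0,"wy":0,"wz":0,"jaw":45},{"tx":6,"ty":-6,"tz":0,"wx":0,"wy":0,"wz":0,"jaw":45},{"tx":6,"ty":-6,"tz":0,"wx":0,"wy":0,"wz":0,"jaw":45},{"tx":6,"ty":-6,"tz":0,"wx":0,"wy":0,"wz":0,"jaw":45}]'
python3 - <<'E'
from station import arm
import cv2,pickle
s=arm.snapshot('wrist');pickle.dump(s,open('w1.pkl','wb'));cv2.imwrite('pics/w1.png',s['pixels'][:,:,::-1])
o=arm.get_obs();print(o['tcp_pos'],s['fx'],s['cx'],s['cy'],s['R'].round(2).tolist(),-s['R'].T@s['t'])
E
```

```text
time: 1.7
tcp_pos: [0.6075, 0.187, 0.2142]
tcp_rot: [-0.049, -3.14, -0.001]
ft_force: [0.3, 0.4, -0.1]
width: 0.0411
finger_force: 0.0
[0.60746445 0.18730889 0.21434589] 325.19226210127806 276.9578143890057 208.65675234294577 [[0.03, 1.0, 0.0], [0.96, -0.03, 0.26], [0.26, -0.01, -0.96]] [0.53291263 0.18888356 0.3855    ]
```

View pics/w1.png

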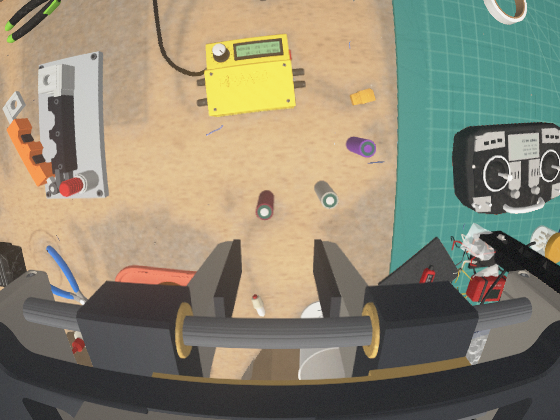

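The wrist view shows the red cell top at (264,212), the grey cell top at (330,201), and the jig at the left.

```bash
cat >> h.py <<'E'
def fray(s,u,v,h):
    a=np.array([u-s['cx'],v-s['cy']]);r=np.hypot(*a)+1e-9;th=r/s['fx']
    d=np.r_[np.sin(th)*a/r,np.cos(th)]@s['R'];c=-s['t']@s['R']
    return c+d*(h-c[2])/d[2]
E
python3 - <<'E'
from h import *
s=pickle.load(open('w1.pkl','rb'))
for n,u,v,h in [('red',264.5,212,.066),('grey',330,201,.066),('knob',66,188,.076),('fork',56,80,.042)]: print(n,fray(s,u,v,h).round(4))
E
```

```text
red [0.6232 0.1738 0.066 ]
grey [0.6136 0.2411 0.066 ]
knob [ 0.5857 -0.0509  0.076 ]
fork [ 0.4549 -0.079   0.042 ]
```

```bash
python3 -m inch '[{"tx":1.5,"ty":-1.4,"tz":-4,"wx":0,"wy":0,"wz":0,"jaw":45},{"tx":1.5,"ty":-1.4,"tz":-8,"wx":0,"wy":0,"wz":0,"jaw":45},{"tx":1.5,"ty":-1.4,"tz":-11,"wx":0,"wy":0,"wz":0,"jaw":45},{"tx":1.5,"ty":-1.4,"tz":-14,"wx":0,"wy":0,"wz":0,"jaw":45},{"tx":1.5,"ty":-1.4,"tz":-16,"wx":0,"wy":0,"wz":0,"jaw":45},{"tx":1.5,"ty":-1.4,"tz":-17.4,"wx":0,"wy":0,"wz":0,"jaw":45},{"tx":1.5,"ty":-1.4,"tz":-17.4,"wx":0,"wy":0,"wz":0,"jaw":45},{"tx":1.5,"ty":-1.4,"tz":-17.4,"wx":0,"wy":0,"wz":0,"jaw":45}]'; python3 -m inch '[{"tx":0,"ty":0,"tz":0,"wx":0,"wy":0,"wz":0,"jaw":10},{"tx":0,"ty":0,"tz":0,"wx":0,"wy":0,"wz":0,"jaw":10},{"tx":0,"ty":0,"tz":0,"wx":0,"wy":0,"wz":0,"jaw":10},{"tx":0,"ty":0,"tz":0,"wx":0,"wy":0,"wz":0,"jaw":10},{"tx":0,"ty":0,"tz":0,"wx":0,"wy":0,"wz":0,"jaw":10},{"tx":0,"ty":0,"tz":0,"wx":0,"wy":0,"wz":0,"jaw":10}]'
```

```text
time: 2.55
tcp_pos: [0.6239, 0.1723, 0.0413]
tcp_rot: [0.051, 3.14, 0.001]
ft_force: [-0.4, -0.1, 0.5]
width: 0.0412
finger_force: 0.0
time: 3.15
tcp_pos: [0.6243, 0.1717, 0.0415]
tcp_rot: [0.053, 3.14, 0.001]
ft_force: [-1.3, -1.0, 6.8]
width: 0.0175
finger_force: 30.0
```

```bash
python3 -m inch '[{"tx":0,"ty":0,"tz":4,"wx":0,"wy":0,"wz":0,"jaw":10},{"tx":0,"ty":0,"tz":9,"wx":0,"wy":0,"wz":0,"jaw":10},{"tx":-1,"ty":-4,"tz":9,"wx":0,"wy":0,"wz":0,"jaw":10},{"tx":-2.5,"ty":-8,"tz":9,"wx":0,"wy":0,"wz":0,"jaw":10},{"tx":-4,"ty":-12.5,"tz":9,"wx":0,"wy":0,"wz":0,"jaw":10},{"tx":-5.5,"ty":-17,"tz":9,"wx":0,"wy":0,"wz":0,"jaw":10},{"tx":-6.7,"ty":-21.5,"tz":9,"wx":0,"wy":0,"wz":0,"jaw":10},{"tx":-7.7,"ty":-25,"tz":9,"wx":0,"wy":0,"wz":0,"jaw":10},{"tx":-8.2,"ty":-26.8,"tz":9,"wx":0,"wy":0,"wz":0,"jaw":10},{"tx":-8.2,"ty":-26.8,"tz":9,"wx":0,"wy":0,"wz":0,"jaw":10}]'; python3 -m inch '[{"tx":0,"ty":0,"tz":0,"wx":0,"wy":0,"wz":0,"jaw":10},{"tx":0,"ty":0,"tz":0,"wx":0,"wy":0,"wz":0,"jaw":10},{"tx":0,"ty":0,"tz":0,"wx":0,"wy":0,"wz":0,"jaw":10}]'
python3 - <<'E'
from station import arm
import cv2,pickle
for n in('wrist','side'):
    s=arm.snapshot(n);pickle.dump(s,open('w2%s.pkl'%n,'wb'))
    if n=='wrist':cv2.imwrite('pics/w2.png',cv2.resize(s['pixels'][80:360,130:430],None,fx=2,fy=2,interpolation=2)[:,:,::-1])
    else: cv2.imwrite('pics/s2.png',cv2.resize(s['pixels'][190:380,150:350],None,fx=3,fy=3,interpolation=2)[:,:,::-1])
o=arm.get_obs();print(o['tcp_pos'],o['tcp_rot'])
E
```

```text
time: 4.15
tcp_pos: [0.5403, -0.1002, 0.1305]
tcp_rot: [-0.062, -3.14, 0.002]
ft_force: [1.0, 0.7, -0.1]
width: 0.0175
finger_force: 30.0
time: 4.45
tcp_pos: [0.542, -0.0947, 0.1304]
tcp_rot: [-0.048, -3.141, -0.001]
ft_force: [0.1, -0.5, 0.2]
width: 0.0175
finger_force: 30.0
[ 0.54191703 -0.09523502  0.13046356] [-4.92440075e-02 -3.14107843e+00 -4.98606709e-04]
```

View pics/w2.png

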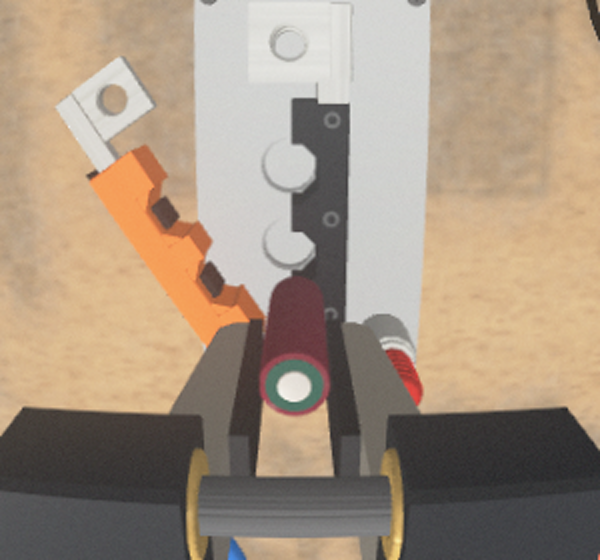

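The wrist crop shows the held red cell, both nests at about (288,167) and (290,245), and the fork hole at (290,41). The cell top is at (295,385).

Run:
```python
from h import *
s=pickle.load(open('w2wrist.pkl','rb'))
o=[.542,-.0951]
for n,U,V,h in [('fork',290,41,.042),('forkL',248,41,.042),('n0',288,167,.012),('n0left',262,167,.012),('n1',290,245,.012),('n1left',264,245,.012),('top',295,385,.155),('topL',261,380,.154),('topR',330,380,.154),('bottomrim',297,278,.089),('plL',195,150,.012),('plR',430,150,.012),('hole tongue',112,99,.035)]:
    print(n,fray(s,130+U/2-.25,80+V/2-.25,h).round(4))
```

```text
fork [ 0.4501 -0.0938  0.042 ]
forkL [ 0.4494 -0.1103  0.042 ]
n0 [ 0.5044 -0.0965  0.012 ]
n0left [ 0.504  -0.1081  0.012 ]
n1 [ 0.5404 -0.0968  0.012 ]
n1left [ 0.54   -0.1087  0.012 ]
top [ 0.5404 -0.0948  0.155 ]
topL [ 0.5393 -0.1033  0.154 ]
topR [ 0.5398 -0.086   0.154 ]
bottomrim [ 0.5327 -0.0937  0.089 ]
plL [ 0.4951 -0.138   0.012 ]
plR [ 0.4979 -0.0321  0.012 ]
hole tongue [ 0.4694 -0.1686  0.035 ]
```

```bash
python3 -m inch '[{"tx":-0.05,"ty":-0.2,"tz":-2,"wx":0,"wy":0,"wz":0,"jaw":10},{"tx":-0.05,"ty":-0.2,"tz":-4.5,"wx":0,"wy":0,"wz":0,"jaw":10},{"tx":-0.05,"ty":-0.2,"tz":-6.2,"wx":0,"wy":0,"wz":0,"jaw":10},{"tx":-0.05,"ty":-0.2,"tz":-6.9,"wx":0,"wy":0,"wz":0,"jaw":10},{"tx":-0.05,"ty":-0.2,"tz":-6.9,"wx":0,"wy":0,"wz":0,"jaw":10},{"tx":-0.05,"ty":-0.2,"tz":-6.9,"wx":0,"wy":0,"wz":0,"jaw":10},{"tx":-0.05,"ty":-0.2,"tz":-6.9,"wx":0,"wy":0,"wz":0,"jaw":10}]'; python3 -m inch '[{"tx":0,"ty":0,"tz":-0.5,"wx":0,"wy":0,"wz":0,"jaw":10},{"tx":0,"ty":0,"tz":-0.9,"wx":0,"wy":0,"wz":0,"jaw":10},{"tx":0,"ty":0,"tz":-1.2,"wx":0,"wy":0,"wz":0,"jaw":10},{"tx":0,"ty":0,"tz":-1.3,"wx":0,"wy":0,"wz":0,"jaw":10},{"tx":0,"ty":0,"tz":-1.3,"wx":0,"wy":0,"wz":0,"jaw":10}]'
```

```text
time: 5.25
tcp_pos: [0.5419, -0.0985, 0.0625]
tcp_rot: [0.052, 3.139, -0.0]
ft_force: [0.3, 0.6, 0.3]
width: 0.0174
finger_force: 30.0
time: 5.75
tcp_pos: [0.5409, -0.0985, 0.0483]
tcp_rot: [-0.053, -3.141, -0.0]
ft_force: [-1.1, 0.2, -0.9]
width: 0.0176
finger_force: 30.0
```

```bash
python3 -m inch '[{"tx":0,"ty":0.1,"tz":-0.1,"wx":0,"wy":0,"wz":0,"jaw":10},{"tx":0,"ty":0.1,"tz":-0.1,"wx":0,"wy":0,"wz":0,"jaw":10},{"tx":0,"ty":0.1,"tz":-0.1,"wx":0,"wy":0,"wz":0,"jaw":45},{"tx":0,"ty":0.1,"tz":-0.1,"wx":0,"wy":0,"wz":0,"jaw":45},{"tx":0,"ty":0.1,"tz":-0.1,"wx":0,"wy":0,"wz":0,"jaw":45},{"tx":0,"ty":0.1,"tz":-0.1,"wx":0,"wy":0,"wz":0,"jaw":45},{"tx":0,"ty":0.1,"tz":1,"wx":0,"wy":0,"wz":0,"jaw":45},{"tx":0,"ty":0.1,"tz":5,"wx":0,"wy":0,"wz":0,"jaw":45},{"tx":0,"ty":0.1,"tz":9,"wx":0,"wy":0,"wz":0,"jaw":45},{"tx":0,"ty":0.1,"tz":9,"wx":0,"wy":0,"wz":0,"jaw":45}]'
python3 - <<'E'
from station import arm
from h import *
s=arm.snapshot('top');X=cloud(s);p=X[185:285,320:420].reshape(-1,3)
q=p[(p[:,2]>.05)&(p[:,2]<.085)&(abs(p[:,0]-.54)<.025)&(abs(p[:,1]+.097)<.025)];print(len(q),(q.min(0)+q.max(0))/2,q.max(0)[2],np.ptp(q,axis=0))
s=arm.snapshot('side');X=cloud(s);p=X[200:350,170:320].reshape(-1,3)
q=p[(p[:,2]>.05)&(p[:,2]<.085)&(abs(p[:,0]-.54)<.025)&(abs(p[:,1]+.097)<.025)];print(len(q),(q.min(0)+q.max(0))/2,q.max(0)[2],np.ptp(q,axis=0));print(arm.get_obs()['tcp_pos'])
E
```

```text
time: 6.75
tcp_pos: [0.5449, -0.0983, 0.1445]
tcp_rot: [0.053, 3.131, -0.001]
ft_force: [0.3, 0.4, -0.2]
width: 0.0417
finger_force: 0.0
57 [ 0.53754753 -0.09517462  0.06331869] 0.07621139702457852 [0.01424051 0.0165047  0.02578542]
207 [ 0.53820865 -0.0974844   0.06316021] 0.07562697364386553 [0.01680525 0.01962655 0.02493353]
[ 0.54187458 -0.0975299   0.14015634]
```

```bash
python3 -m inch '[{"tx":1,"ty":4.5,"tz":0,"wx":0,"wy":0,"wz":0,"jaw":45},{"tx":2,"ty":9,"tz":0,"wx":0,"wy":0,"wz":0,"jaw":45},{"tx":3,"ty":13.5,"tz":0,"wx":0,"wy":0,"wz":0,"jaw":45},{"tx":4,"ty":18,"tz":0,"wx":0,"wy":0,"wz":0,"jaw":45},{"tx":5,"ty":22.5,"tz":0,"wx":0,"wy":0,"wz":0,"jaw":45},{"tx":6,"ty":27,"tz":0,"wx":0,"wy":0,"wz":0,"jaw":45},{"tx":6.6,"ty":31,"tz":0,"wx":0,"wy":0,"wz":0,"jaw":45},{"tx":7.1,"ty":33.8,"tz":0,"wx":0,"wy":0,"wz":0,"jaw":45},{"tx":7.1,"ty":33.8,"tz":0,"wx":0,"wy":0,"wz":0,"jaw":45},{"tx":7.1,"ty":33.8,"tz":0,"wx":0,"wy":0,"wz":0,"jaw":45}]'; python3 -m inch '[{"tx":0,"ty":0,"tz":0,"wx":0,"wy":0,"wz":0,"jaw":45},{"tx":0,"ty":0,"tz":0,"wx":0,"wy":0,"wz":0,"jaw":45}]'
```

```text
time: 7.85
tcp_pos: [0.6111, 0.2402, 0.1369]
tcp_rot: [-0.051, -3.139, 0.003]
ft_force: [0.4, -0.8, 0.7]
width: 0.0412
finger_force: 0.0
time: 8.05
tcp_pos: [0.6122, 0.2383, 0.1383]
tcp_rot: [-0.057, -3.141, 0.002]
ft_force: [-0.5, 0.4, 0.3]
width: 0.0417
finger_force: 0.0
```

```bash
python3 -m inch '[{"tx":0.1,"ty":0.2,"tz":-3,"wx":0,"wy":0,"wz":0,"jaw":45},{"tx":0.1,"ty":0.2,"tz":-6,"wx":0,"wy":0,"wz":0,"jaw":45},{"tx":0.1,"ty":0.2,"tz":-8.5,"wx":0,"wy":0,"wz":0,"jaw":45},{"tx":0.1,"ty":0.2,"tz":-9.7,"wx":0,"wy":0,"wz":0,"jaw":45},{"tx":0.1,"ty":0.2,"tz":-9.7,"wx":0,"wy":0,"wz":0,"jaw":45},{"tx":0.1,"ty":0.2,"tz":-9.7,"wx":0,"wy":0,"wz":0,"jaw":10},{"tx":0.1,"ty":0.2,"tz":-9.7,"wx":0,"wy":0,"wz":0,"jaw":10},{"tx":0.1,"ty":0.2,"tz":-9.7,"wx":0,"wy":0,"wz":0,"jaw":10},{"tx":0.1,"ty":0.2,"tz":-9.7,"wx":0,"wy":0,"wz":0,"jaw":10},{"tx":0.1,"ty":0.2,"tz":-9.7,"wx":0,"wy":0,"wz":0,"jaw":10}]'; python3 -m inch '[{"tx":0,"ty":0,"tz":0,"wx":0,"wy":0,"wz":0,"jaw":10},{"tx":0,"ty":0,"tz":0,"wx":0,"wy":0,"wz":0,"jaw":10}]'
```

```text
time: 9.05
tcp_pos: [0.6141, 0.2428, 0.043]
tcp_rot: [0.052, 3.139, 0.001]
ft_force: [-0.7, -0.2, 5.6]
width: 0.0179
finger_force: 29.9
time: 9.25
tcp_pos: [0.6141, 0.2428, 0.0429]
tcp_rot: [0.052, 3.139, 0.002]
ft_force: [-0.4, 0.3, 6.5]
width: 0.0173
finger_force: 29.9
```

```bash
python3 -m inch '[{"tx":0,"ty":0,"tz":4.5,"wx":0,"wy":0,"wz":0,"jaw":10},{"tx":0,"ty":-0.5,"tz":9,"wx":0,"wy":0,"wz":0,"jaw":10},{"tx":-1.5,"ty":-5,"tz":9,"wx":0,"wy":0,"wz":0,"jaw":10},{"tx":-3,"ty":-9.5,"tz":9,"wx":0,"wy":0,"wz":0,"jaw":10},{"tx":-4.5,"ty":-14,"tz":9,"wx":0,"wy":0,"wz":0,"jaw":10},{"tx":-6,"ty":-18.5,"tz":9,"wx":0,"wy":0,"wz":0,"jaw":10},{"tx":-7.5,"ty":-23,"tz":9,"wx":0,"wy":0,"wz":0,"jaw":10},{"tx":-9,"ty":-27.5,"tz":9,"wx":0,"wy":0,"wz":0,"jaw":10},{"tx":-10.3,"ty":-31.5,"tz":9,"wx":0,"wy":0,"wz":0,"jaw":10},{"tx":-10.9,"ty":-33.9,"tz":9,"wx":0,"wy":0,"wz":0,"jaw":10}]'; python3 -m inch '[{"tx":0,"ty":0,"tz":0,"wx":0,"wy":0,"wz":0,"jaw":10},{"tx":0,"ty":0,"tz":0,"wx":0,"wy":0,"wz":0,"jaw":10},{"tx":0,"ty":0,"tz":0,"wx":0,"wy":0,"wz":0,"jaw":10},{"tx":0,"ty":0,"tz":0,"wx":0,"wy":0,"wz":0,"jaw":10}]'
python3 - <<'E'
from station import arm
import cv2,pickle
s=arm.snapshot('wrist');pickle.dump(s,open('w3.pkl','wb'))
cv2.imwrite('pics/w3.png',cv2.resize(s['pixels'][80:360,130:430],None,fx=2,fy=2,interpolation=2)[:,:,::-1])
o=arm.get_obs();print(o['tcp_pos'],o['tcp_rot'])
E
```

```text
time: 10.25
tcp_pos: [0.5023, -0.1, 0.1317]
tcp_rot: [-0.059, -3.14, 0.001]
ft_force: [-0.1, -0.5, -0.7]
width: 0.0178
finger_force: 29.9
time: 10.65
tcp_pos: [0.5045, -0.0948, 0.1315]
tcp_rot: [-0.048, -3.141, -0.001]
ft_force: [0.6, -0.2, -0.6]
width: 0.0175
finger_force: 29.9
[ 0.50446068 -0.09506656  0.13147163] [-4.85984793e-02 -3.14109345e+00 -6.29257464e-04]
```

View pics/w3.png

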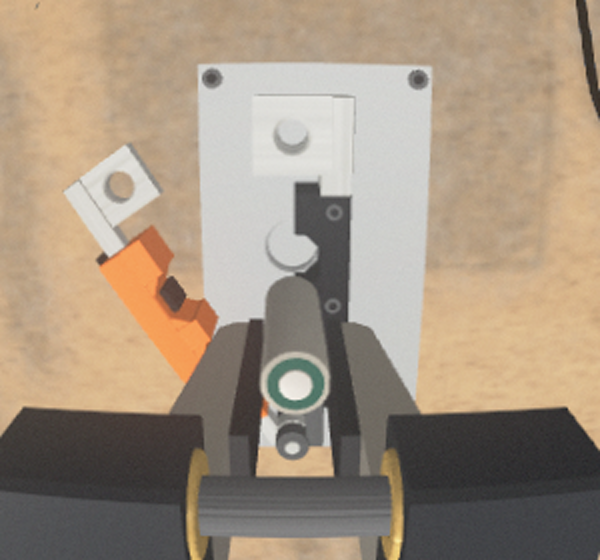

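The wrist view shows nest 0 at about (292,247), the fork hole at (291,134) and the held grey cell with its top at (295,384). The red cell is hidden behind it.

Run:
```python
from h import *
s=pickle.load(open('w3.pkl','rb'))
for n,U,V,h in [('fork',291,134,.042),('n0',292,247,.012),('n0left',266,246,.012),('top',295,384,.1545),('topL',261,380,.153),('topR',329,380,.153),('hinge',293,440,.042),('tongue',119,186,.035)]:
    print(n,fray(s,130+U/2-.25,80+V/2-.25,h).round(4))
```

```text
fork [ 0.4498 -0.0947  0.042 ]
n0 [ 0.5042 -0.096   0.012 ]
n0left [ 0.5033 -0.108   0.012 ]
top [ 0.5034 -0.0949  0.1545]
topL [ 0.5028 -0.1036  0.153 ]
topR [ 0.5033 -0.0862  0.153 ]
hinge [ 0.5886 -0.0981  0.042 ]
tongue [ 0.4691 -0.1686  0.035 ]
```

```bash
python3 -m inch '[{"tx":0.1,"ty":-0.05,"tz":-2,"wx":0,"wy":0,"wz":0,"jaw":10},{"tx":0.1,"ty":-0.05,"tz":-4.5,"wx":0,"wy":0,"wz":0,"jaw":10},{"tx":0.1,"ty":-0.05,"tz":-6.2,"wx":0,"wy":0,"wz":0,"jaw":10},{"tx":0.1,"ty":-0.05,"tz":-6.7,"wx":0,"wy":0,"wz":0,"jaw":10},{"tx":0.1,"ty":-0.05,"tz":-6.7,"wx":0,"wy":0,"wz":0,"jaw":10},{"tx":0.1,"ty":-0.05,"tz":-6.7,"wx":0,"wy":0,"wz":0,"jaw":10},{"tx":0.1,"ty":-0.05,"tz":-6.7,"wx":0,"wy":0,"wz":0,"jaw":10}]'; python3 -m inch '[{"tx":0,"ty":0,"tz":-0.5,"wx":0,"wy":0,"wz":0,"jaw":10},{"tx":0,"ty":0,"tz":-0.9,"wx":0,"wy":0,"wz":0,"jaw":10},{"tx":0,"ty":0,"tz":-1.2,"wx":0,"wy":0,"wz":0,"jaw":10},{"tx":0,"ty":0,"tz":-1.4,"wx":0,"wy":0,"wz":0,"jaw":10},{"tx":0,"ty":0,"tz":-1.4,"wx":0,"wy":0,"wz":0,"jaw":10}]'
```

```text
time: 11.4
tcp_pos: [0.5059, -0.097, 0.0655]
tcp_rot: [0.052, 3.139, -0.0]
ft_force: [0.1, -1.1, 0.5]
width: 0.0173
finger_force: 29.9
time: 11.9
tcp_pos: [0.5049, -0.097, 0.0502]
tcp_rot: [-0.053, -3.14, -0.0]
ft_force: [0.3, 0.4, -0.5]
width: 0.0174
finger_force: 29.9
```

```bash
python3 -m inch '[{"tx":0,"ty":0,"tz":-0.15,"wx":0,"wy":0,"wz":0,"jaw":10},{"tx":0,"ty":0,"tz":-0.15,"wx":0,"wy":0,"wz":0,"jaw":10},{"tx":0,"ty":0,"tz":-0.15,"wx":0,"wy":0,"wz":0,"jaw":45},{"tx":0,"ty":0,"tz":-0.15,"wx":0,"wy":0,"wz":0,"jaw":45},{"tx":0,"ty":0,"tz":-0.15,"wx":0,"wy":0,"wz":0,"jaw":45},{"tx":0,"ty":0,"tz":-0.15,"wx":0,"wy":0,"wz":0,"jaw":45},{"tx":0,"ty":0,"tz":1,"wx":0,"wy":0,"wz":0,"jaw":45},{"tx":0,"ty":0,"tz":5,"wx":0,"wy":0,"wz":0,"jaw":45},{"tx":0,"ty":0,"tz":9,"wx":0,"wy":0,"wz":0,"jaw":45},{"tx":0,"ty":0,"tz":9,"wx":0,"wy":0,"wz":0,"jaw":45}]'
python3 - <<'E'
from station import arm
from h import *
for n,(a,b,c,d) in {'top':(320,185,420,285),'side':(170,200,320,350)}.items():
    s=arm.snapshot(n);X=cloud(s);p=X[b:d,a:c].reshape(-1,3)
    for x in(.504,.54):
        q=p[(p[:,2]>.055)&(p[:,2]<.085)&(abs(p[:,0]-x)<.018)&(abs(p[:,1]+.097)<.025)]
        if len(q):print(n,len(q),(q.min(0)+q.max(0))/2,q.max(0)[2],np.ptp(q,axis=0))
s=arm.snapshot('wrist');pickle.dump(s,open('w4.pkl','wb'));cv2.imwrite('pics/w4.png',s['pixels'][:,:,::-1])
print(arm.get_obs()['tcp_pos'])
E
```

```text
time: 12.9
tcp_pos: [0.5089, -0.0977, 0.1462]
tcp_rot: [0.053, 3.131, -0.001]
ft_force: [0.1, 1.2, 0.7]
width: 0.0411
finger_force: 0.0
top 13 [ 0.49661853 -0.09628064  0.06536875] 0.07489183266876985 [0.00309698 0.01093654 0.01904617]
side 193 [ 0.50283372 -0.09846338  0.06541393] 0.0757561997960491 [0.01788484 0.01935603 0.02068454]
side 184 [ 0.53830917 -0.09746662  0.06541388] 0.07568446002895439 [0.01676046 0.01918118 0.02054115]
[ 0.50492369 -0.09685525  0.14086374]
```

View pics/w4.png

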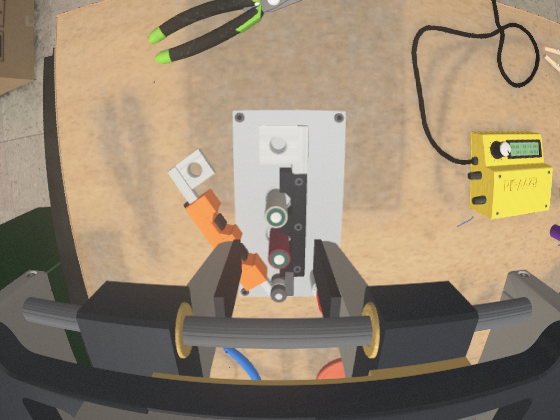

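Both cells stand in their nests, with tops at (277,217) and (279,258). The orange half is still open. Next I compute the push path.

```bash
python3 - <<'E'
import numpy as np
H=np.array([.5904,-.0981]);c=np.array([.5049,-.0969])
for j in (.75,.65,.55,.45,.35,.25,.15,.08,.03,.01,0,-.03):
    f=j-.028;u=-np.array([np.cos(f),np.sin(f)]);n=np.array([np.sin(f),-np.cos(f)])
    p=H+.095*u+(.024+10e-3*abs(np.sin(f))+18e-3*np.cos(f))*n
    print(j,p.round(4),((p-c)*100).round(2))
E
python3 -m inch '[{"tx":3,"ty":-4,"tz":0,"wx":0,"wy":0,"wz":0,"jaw":0},{"tx":5,"ty":-8,"tz":0,"wx":0,"wy":0,"wz":0,"jaw":0},{"tx":5,"ty":-11.5,"tz":0,"wx":0,"wy":0,"wz":0,"jaw":0},{"tx":5,"ty":-11.5,"tz":0,"wx":0,"wy":0,"wz":0,"jaw":0},{"tx":5,"ty":-11.5,"tz":0,"wx":0,"wy":0,"wz":0,"jaw":0},{"tx":5,"ty":-11.5,"tz":0,"wx":0,"wy":0,"wz":0,"jaw":0}]'
```

```text
0.75 [ 0.5483 -0.194 ] [ 4.34 -9.71]
0.65 [ 0.5391 -0.1896] [ 3.42 -9.27]
0.55 [ 0.5303 -0.1841] [ 2.54 -8.72]
0.45 [ 0.522  -0.1776] [ 1.71 -8.07]
0.35 [ 0.5143 -0.1701] [ 0.94 -7.32]
0.25 [ 0.5074 -0.1617] [ 0.25 -6.48]
0.15 [ 0.5013 -0.1524] [-0.36 -5.55]
0.08 [ 0.4977 -0.1455] [-0.72 -4.86]
0.03 [ 0.4955 -0.1403] [-0.94 -4.34]
0.01 [ 0.4947 -0.1386] [-1.02 -4.17]
0 [ 0.4943 -0.1377] [-1.06 -4.08]
-0.03 [ 0.4931 -0.1351] [-1.18 -3.82]
time: 13.65
tcp_pos: [0.5545, -0.2103, 0.1395]
tcp_rot: [-0.05, -3.139, -0.002]
ft_force: [0.2, 1.1, -0.1]
width: 0.0004
finger_force: 0.0
```

```bash
python3 -m inch '[{"tx":0,"ty":0,"tz":-4,"wx":0,"wy":0,"wz":0,"jaw":0},{"tx":0,"ty":0,"tz":-8,"wx":0,"wy":0,"wz":0,"jaw":0},{"tx":0,"ty":0,"tz":-10.7,"wx":0,"wy":0,"wz":0,"jaw":0},{"tx":0,"ty":0,"tz":-11.6,"wx":0,"wy":0,"wz":0,"jaw":0},{"tx":0,"ty":0,"tz":-11.6,"wx":0,"wy":0,"wz":0,"jaw":0},{"tx":0,"ty":0,"tz":-11.6,"wx":0,"wy":0,"wz":0,"jaw":0},{"tx":0,"ty":0,"tz":-11.6,"wx":0,"wy":0,"wz":0,"jaw":0}]'
```

```text
time: 14.35
tcp_pos: [0.5565, -0.2121, 0.0263]
tcp_rot: [0.052, 3.138, -0.001]
ft_force: [-0.3, 0.0, -0.1]
width: 0.0002
finger_force: 0.0
```

```bash
python3 -m inch '[{"tx":-1.5,"ty":1.6,"tz":0,"wx":0,"wy":0,"wz":0,"jaw":0},{"tx":-2.4,"ty":2.6,"tz":0,"wx":0,"wy":0,"wz":0,"jaw":0},{"tx":-2.9,"ty":3,"tz":0,"wx":0,"wy":0,"wz":0,"jaw":0},{"tx":-3.3,"ty":3.3,"tz":0,"wx":0,"wy":0,"wz":0,"jaw":0},{"tx":-3.7,"ty":3.7,"tz":0,"wx":0,"wy":0,"wz":0,"jaw":0},{"tx":-4,"ty":4,"tz":0,"wx":0,"wy":0,"wz":0,"jaw":0},{"tx":-4.4,"ty":4.4,"tz":0,"wx":0,"wy":0,"wz":0,"jaw":0},{"tx":-4.7,"ty":4.9,"tz":0,"wx":0,"wy":0,"wz":0,"jaw":0},{"tx":-5,"ty":5.3,"tz":0,"wx":0,"wy":0,"wz":0,"jaw":0},{"tx":-5.3,"ty":5.8,"tz":0,"wx":0,"wy":0,"wz":0,"jaw":0}]'
```

```text
time: 15.35
tcp_pos: [0.5018, -0.1538, 0.0245]
tcp_rot: [-0.053, -3.141, 0.0]
ft_force: [0.8, -1.1, 0.1]
width: 0.0003
finger_force: 0.7
```

```bash
python3 -m inch '[{"tx":-0.3,"ty":0.5,"tz":0,"wx":0,"wy":0,"wz":0,"jaw":0},{"tx":-0.5,"ty":0.9,"tz":0,"wx":0,"wy":0,"wz":0,"jaw":0},{"tx":-0.6,"ty":1.2,"tz":0,"wx":0,"wy":0,"wz":0,"jaw":0},{"tx":-0.7,"ty":1.4,"tz":0,"wx":0,"wy":0,"wz":0,"jaw":0},{"tx":-0.7,"ty":1.4,"tz":0,"wx":0,"wy":0,"wz":0,"jaw":0}]'
```

```text
time: 15.85
tcp_pos: [0.4949, -0.1396, 0.0245]
tcp_rot: [-0.052, -3.141, -0.001]
ft_force: [-0.0, -0.2, -0.2]
width: 0.0003
finger_force: 0.1
```

```bash
for i in 1 ; do python3 -m inch '[{"tx":0,"ty":0.1,"tz":0,"wx":0,"wy":0,"wz":0,"jaw":0},{"tx":0,"ty":0.2,"tz":0,"wx":0,"wy":0,"wz":0,"jaw":0},{"tx":0,"ty":0.2,"tz":0,"wx":0,"wy":0,"wz":0,"jaw":0}]'; done
```

```text
time: 16.15
tcp_pos: [0.4946, -0.1382, 0.0245]
tcp_rot: [-0.053, -3.14, 0.0]
ft_force: [0.2, -1.2, 0.1]
width: 0.0003
finger_force: 0.8
```

```bash
python3 -m inch '[{"tx":0,"ty":0.1,"tz":0,"wx":0,"wy":0,"wz":0,"jaw":0},{"tx":0,"ty":0.2,"tz":0,"wx":0,"wy":0,"wz":0,"jaw":0},{"tx":0,"ty":0.2,"tz":0,"wx":0,"wy":0,"wz":0,"jaw":0}]';python3 -m inch '[{"tx":0,"ty":0.1,"tz":0,"wx":0,"wy":0,"wz":0,"jaw":0},{"tx":0,"ty":0.2,"tz":0,"wx":0,"wy":0,"wz":0,"jaw":0},{"tx":0,"ty":0.2,"tz":0,"wx":0,"wy":0,"wz":0,"jaw":0}]'
```

```text
time: 16.45
tcp_pos: [0.4945, -0.136, 0.0244]
tcp_rot: [-0.053, -3.14, -0.0]
ft_force: [-1.6, -1.9, 0.7]
width: 0.0007
finger_force: 1.0
time: 16.75
tcp_pos: [0.4943, -0.1346, 0.0244]
tcp_rot: [-0.053, -3.14, 0.001]
ft_force: [-3.0, -5.1, 0.3]
width: 0.0005
finger_force: 2.1
```

```bash
python3 -m inch '[{"tx":0,"ty":0.1,"tz":0,"wx":0,"wy":0,"wz":0,"jaw":0},{"tx":0,"ty":0.15,"tz":0,"wx":0,"wy":0,"wz":0,"jaw":0},{"tx":0,"ty":0.15,"tz":0,"wx":0,"wy":0,"wz":0,"jaw":0}]'; python3 -m inch '[{"tx":0,"ty":-1,"tz":0,"wx":0,"wy":0,"wz":0,"jaw":0},{"tx":0,"ty":-2.5,"tz":0,"wx":0,"wy":0,"wz":0,"jaw":0},{"tx":0,"ty":-2.5,"tz":4,"wx":0,"wy":0,"wz":0,"jaw":0},{"tx":0,"ty":-2.5,"tz":8.5,"wx":0,"wy":0,"wz":0,"jaw":35},{"tx":0,"ty":-2.5,"tz":12.5,"wx":0,"wy":0,"wz":0,"jaw":35},{"tx":0,"ty":-2.5,"tz":12.5,"wx":0,"wy":0,"wz":0,"jaw":35}]'
python3 - <<'E'
from station import arm
from h import *
s=arm.snapshot('wrist');pickle.dump(s,open('w5.pkl','wb'));cv2.imwrite('pics/w5.png',s['pixels'][:,:,::-1])
print(arm.get_obs()['tcp_pos'])
E
```

```text
time: 17.05
tcp_pos: [0.4942, -0.1341, 0.0244]
tcp_rot: [-0.054, -3.14, 0.002]
ft_force: [-3.2, -6.0, 0.1]
width: 0.0006
finger_force: 3.2
time: 17.65
tcp_pos: [0.4994, -0.1592, 0.1551]
tcp_rot: [0.053, 3.13, -0.002]
ft_force: [1.1, 0.2, -0.5]
width: 0.0227
finger_force: 0.0
[ 0.4976169  -0.15848557  0.15250572]
```

View pics/w5.png

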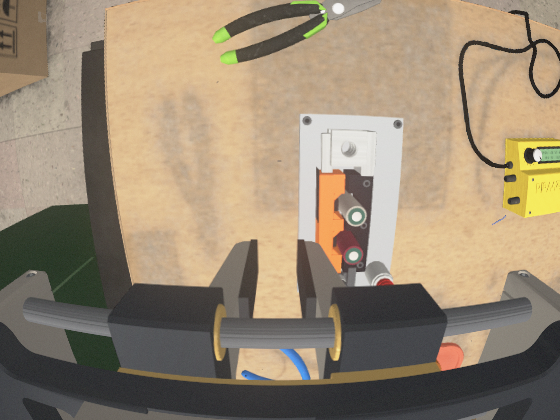

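The orange half is shut round both cells, with the fork hole at (349,148). Next I move over the pin.

```bash
python3 -m inch '[{"tx":3,"ty":3.5,"tz":0,"wx":0,"wy":0,"wz":0,"jaw":35},{"tx":6,"ty":7,"tz":0,"wx":0,"wy":0,"wz":0,"jaw":35},{"tx":8.8,"ty":10.5,"tz":0,"wx":0,"wy":0,"wz":0,"jaw":35},{"tx":8.8,"ty":10.5,"tz":0,"wx":0,"wy":0,"wz":0,"jaw":35},{"tx":8.8,"ty":10.5,"tz":0,"wx":0,"wy":0,"wz":0,"jaw":35},{"tx":8.8,"ty":10.5,"tz":0,"wx":0,"wy":0,"wz":0,"jaw":35}]'
python3 - <<'E'
from station import arm
from h import *
s=arm.snapshot('wrist');pickle.dump(s,open('w6.pkl','wb'))
print(arm.get_obs()['tcp_pos'])
hsv=cv2.cvtColor(s['pixels'],cv2.COLOR_RGB2HSV)
m=((hsv[...,0]<6)|(hsv[...,0]>174))&(hsv[...,1]>180)&(hsv[...,2]>90)
n,l,st,c=cv2.connectedComponentsWithStats(m.astype(np.uint8))
for i in range(1,n):
    if st[i,4]>60: print(st[i],c[i],fray(s,*c[i],.07))
for nm in('top',):
    t=pickle.load(open('top.pkl','rb'));X=cloud(t).reshape(-1,3)
    b=X[(X[:,2]>.1)&(abs(X[:,1]+.05)<.12)&(X[:,0]<1)&(X[:,0]>.4)];print('obst min x',np.percentile(b[:,0],1))
u,v=fray and (0,0)
cv2.imwrite('pics/w6.png',cv2.resize(s['pixels'][100:300,180:400],None,fx=3,fy=3)[:,:,::-1])
E
```

```text
time: 18.3
tcp_pos: [0.5819, -0.054, 0.1485]
tcp_rot: [-0.055, -3.139, 0.001]
ft_force: [-0.7, -0.3, -0.2]
width: 0.0323
finger_force: 0.0
[ 0.58205932 -0.05433718  0.14885861]
obst min x 0.7972196458370232
```

View pics/w6.png

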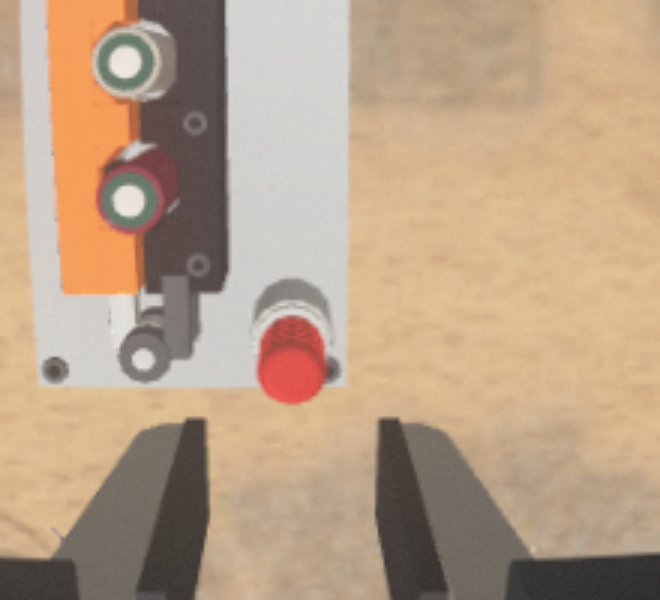

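The red knob top is centred at crop (291,373), midway between the fingers, with both cells upright in the shut jig.

Run:
```python
from h import *
s=pickle.load(open('w6.pkl','rb'));print(fray(s,180+291/3,100+372/3,.076), fray(s,180+127/3,100+62/3,.072), fray(s,180+129/3,100+200/3,.072))
```

```text
[ 0.58632647 -0.0543708   0.076     ] [ 0.50420093 -0.09309126  0.072     ] [ 0.53977297 -0.09458928  0.072     ]
```

```bash
python3 -m inch '[{"tx":0.4,"ty":0,"tz":-3,"wx":0,"wy":0,"wz":0,"jaw":35},{"tx":0.4,"ty":0,"tz":-6,"wx":0,"wy":0,"wz":0,"jaw":35},{"tx":0.4,"ty":0,"tz":-8.5,"wx":0,"wy":0,"wz":0,"jaw":35},{"tx":0.4,"ty":0,"tz":-9.8,"wx":0,"wy":0,"wz":0,"jaw":35},{"tx":0.4,"ty":0,"tz":-9.8,"wx":0,"wy":0,"wz":0,"jaw":35},{"tx":0.4,"ty":0,"tz":-9.8,"wx":0,"wy":0,"wz":0,"jaw":35},{"tx":0.4,"ty":0,"tz":-9.8,"wx":0,"wy":0,"wz":0,"jaw":35}]'
```

```text
time: 19.05
tcp_pos: [0.5881, -0.0529, 0.053]
tcp_rot: [0.053, 3.139, -0.0]
ft_force: [0.2, 0.1, 0.7]
width: 0.0324
finger_force: 0.0
```

```bash
python3 -m inch '[{"tx":0,"ty":0,"tz":-0.1,"wx":0,"wy":0,"wz":0,"jaw":8},{"tx":0,"ty":0,"tz":-0.1,"wx":0,"wy":0,"wz":0,"jaw":8},{"tx":0,"ty":0,"tz":-0.1,"wx":0,"wy":0,"wz":0,"jaw":8},{"tx":0,"ty":0,"tz":-0.1,"wx":0,"wy":0,"wz":0,"jaw":8},{"tx":0,"ty":0,"tz":-0.1,"wx":0,"wy":0,"wz":0,"jaw":8},{"tx":0,"ty":0,"tz":-0.1,"wx":0,"wy":0,"wz":0,"jaw":8}]'
```

```text
time: 19.65
tcp_pos: [0.5877, -0.0526, 0.0514]
tcp_rot: [0.052, 3.14, -0.0]
ft_force: [-0.7, -0.2, 6.0]
width: 0.0171
finger_force: 30.0
```

```bash
python3 -m inch '[{"tx":0,"ty":0,"tz":2,"wx":0,"wy":0,"wz":0,"jaw":8},{"tx":0,"ty":0,"tz":5,"wx":0,"wy":0,"wz":0,"jaw":8},{"tx":0,"ty":0,"tz":8,"wx":0,"wy":0,"wz":0,"jaw":8},{"tx":-3,"ty":0,"tz":8,"wx":0,"wy":0,"wz":0,"jaw":8},{"tx":-6,"ty":0,"tz":8,"wx":0,"wy":0,"wz":0,"jaw":8},{"tx":-9,"ty":0,"tz":8,"wx":0,"wy":0,"wz":0,"jaw":8},{"tx":-12,"ty":-2,"tz":8,"wx":0,"wy":0,"wz":0,"jaw":8},{"tx":-13.6,"ty":-4.1,"tz":8,"wx":0,"wy":0,"wz":0,"jaw":8},{"tx":-13.6,"ty":-4.1,"tz":8,"wx":0,"wy":0,"wz":0,"jaw":8},{"tx":-13.6,"ty":-4.1,"tz":8,"wx":0,"wy":0,"wz":0,"jaw":8}]';python3 -m inch '[{"tx":0,"ty":0,"tz":0,"wx":0,"wy":0,"wz":0,"jaw":8},{"tx":0,"ty":0,"tz":0,"wx":0,"wy":0,"wz":0,"jaw":8},{"tx":0,"ty":0,"tz":0,"wx":0,"wy":0,"wz":0,"jaw":8}]'
python3 - <<'E'
from station import arm
from h import *
s=arm.snapshot('wrist');pickle.dump(s,open('w7.pkl','wb'))
o=arm.get_obs();print(o['tcp_pos'],o['width'])
cv2.imwrite('pics/w7.png',cv2.resize(s['pixels'][130:330,180:380],None,fx=3,fy=3,interpolation=2)[:,:,::-1])
E
```

```text
time: 20.65
tcp_pos: [0.4513, -0.0935, 0.1307]
tcp_rot: [0.054, 3.141, 0.0]
ft_force: [0.5, 1.1, -0.0]
width: 0.017
finger_force: 30.0
time: 20.95
tcp_pos: [0.4516, -0.093, 0.1304]
tcp_rot: [-0.051, -3.141, -0.0]
ft_force: [0.1, 0.5, -0.7]
width: 0.0168
finger_force: 30.0
[ 0.4514548  -0.09302031  0.13044107] 0.017132476743579095
```

View pics/w7.png

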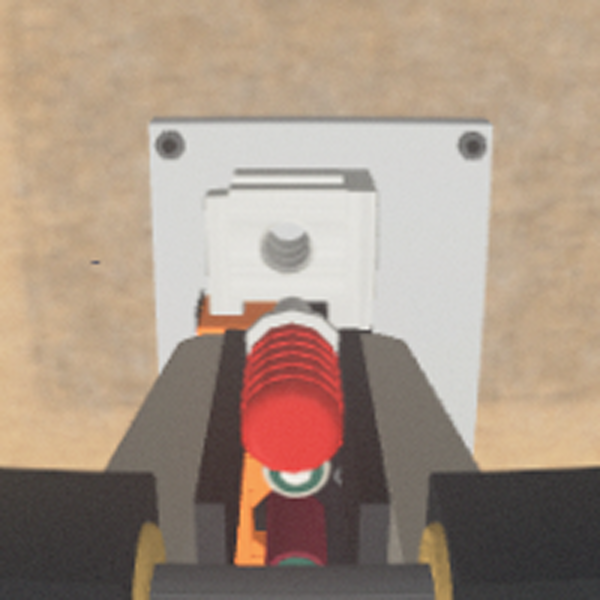

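The held pin's knob top is at crop (293,425) and its shank tip is just visible at (293,300). The fork hole mouth is at (287,247).

Run:
```python
from h import *
s=pickle.load(open('w7.pkl','rb'));f=lambda U,V,h:fray(s,180+U/3-.33,130+V/3-.33,h).round(4)
print('fork',f(287,247,.042),'edges',f(261,247,.042),f(312,247,.042),f(287,222,.042),f(287,272,.042))
print('knob',f(293,425,.155),f(243,415,.155),f(343,415,.155),'tip edge',f(293,298,.093),'flange L/R',f(246,335,.124),f(340,335,.124))
print('screws',f(170,145,.012),f(472,145,.012))
```

```text
fork [ 0.4507 -0.0944  0.042 ] edges [ 0.4505 -0.1016  0.042 ] [ 0.451  -0.0874  0.042 ] [ 0.4436 -0.0941  0.042 ] [ 0.458  -0.0946  0.042 ]
knob [ 0.4495 -0.0929  0.155 ] [ 0.4474 -0.1011  0.155 ] [ 0.4479 -0.0845  0.155 ] tip edge [ 0.4482 -0.0927  0.093 ] flange L/R [ 0.445  -0.1018  0.124 ] [ 0.4456 -0.0835  0.124 ]
screws [ 0.4261 -0.1291  0.012 ] [ 0.4289 -0.0374  0.012 ]
```

```bash
python3 -m inch '[{"tx":0.05,"ty":-0.1,"tz":-2,"wx":0,"wy":0,"wz":0,"jaw":8},{"tx":0.05,"ty":-0.1,"tz":-4,"wx":0,"wy":0,"wz":0,"jaw":8},{"tx":0.05,"ty":-0.1,"tz":-4.7,"wx":0,"wy":0,"wz":0,"jaw":8},{"tx":0.05,"ty":-0.1,"tz":-4.7,"wx":0,"wy":0,"wz":0,"jaw":8},{"tx":0.05,"ty":-0.1,"tz":-4.7,"wx":0,"wy":0,"wz":0,"jaw":8},{"tx":0.05,"ty":-0.1,"tz":-4.7,"wx":0,"wy":0,"wz":0,"jaw":8}]'
```

```text
time: 21.6
tcp_pos: [0.4523, -0.0946, 0.0843]
tcp_rot: [0.053, 3.14, -0.0]
ft_force: [0.4, 0.1, -0.3]
width: 0.0171
finger_force: 30.0
```

```bash
python3 -m inch '[{"tx":0,"ty":0,"tz":-0.5,"wx":0,"wy":0,"wz":0,"jaw":8},{"tx":0,"ty":0,"tz":-1,"wx":0,"wy":0,"wz":0,"jaw":8},{"tx":0,"ty":0,"tz":-1.4,"wx":0,"wy":0,"wz":0,"jaw":8},{"tx":0,"ty":0,"tz":-1.4,"wx":0,"wy":0,"wz":0,"jaw":8}]';python3 -m inch '[{"tx":0,"ty":0,"tz":-0.4,"wx":0,"wy":0,"wz":0,"jaw":8},{"tx":0,"ty":0,"tz":-0.7,"wx":0,"wy":0,"wz":0,"jaw":8},{"tx":0,"ty":0,"tz":-0.7,"wx":0,"wy":0,"wz":0,"jaw":8}]'
```

```text
time: 22.0
tcp_pos: [0.4511, -0.0944, 0.069]
tcp_rot: [-0.052, -3.14, -0.0]
ft_force: [0.3, -0.5, -1.0]
width: 0.0173
finger_force: 30.0
time: 22.3
tcp_pos: [0.4513, -0.0945, 0.0621]
tcp_rot: [-0.053, -3.14, -0.0]
ft_force: [-0.7, 0.3, 0.1]
width: 0.0171
finger_force: 30.0
```

Tip is at about z = 25 mm with no resistance, so I continue down.

```bash
python3 -m inch '[{"tx":0,"ty":0,"tz":-0.4,"wx":0,"wy":0,"wz":0,"jaw":8},{"tx":0,"ty":0,"tz":-0.8,"wx":0,"wy":0,"wz":0,"jaw":8},{"tx":0,"ty":0,"tz":-0.9,"wx":0,"wy":0,"wz":0,"jaw":8},{"tx":0,"ty":0,"tz":-0.9,"wx":0,"wy":0,"wz":0,"jaw":8}]';python3 -m inch '[{"tx":0,"ty":0,"tz":-0.2,"wx":0,"wy":0,"wz":0,"jaw":8},{"tx":0,"ty":0,"tz":-0.3,"wx":0,"wy":0,"wz":0,"jaw":8},{"tx":0,"ty":0,"tz":-0.3,"wx":0,"wy":0,"wz":0,"jaw":8},{"tx":0,"ty":0,"tz":-0.3,"wx":0,"wy":0,"wz":0,"jaw":8}]'
```

```text
time: 22.7
tcp_pos: [0.4515, -0.0945, 0.0533]
tcp_rot: [-0.053, -3.141, -0.0]
ft_force: [0.0, 1.0, -0.2]
width: 0.0171
finger_force: 30.0
time: 23.1
tcp_pos: [0.4519, -0.0946, 0.0513]
tcp_rot: [0.053, 3.141, 0.0]
ft_force: [-2.1, 0.6, 7.9]
width: 0.0172
finger_force: 30.0
```

```bash
python3 -m inch '[{"tx":0,"ty":0,"tz":0,"wx":0,"wy":0,"wz":0,"jaw":40},{"tx":0,"ty":0,"tz":0,"wx":0,"wy":0,"wz":0,"jaw":40},{"tx":0,"ty":0,"tz":0,"wx":0,"wy":0,"wz":0,"jaw":40},{"tx":0,"ty":0,"tz":1,"wx":0,"wy":0,"wz":0,"jaw":40},{"tx":0,"ty":0,"tz":4,"wx":0,"wy":0,"wz":0,"jaw":40},{"tx":0,"ty":0,"tz":7.5,"wx":0,"wy":0,"wz":0,"jaw":100},{"tx":0,"ty":0,"tz":7.5,"wx":0,"wy":0,"wz":0,"jaw":100},{"tx":2,"ty":0,"tz":7.5,"wx":0,"wy":0,"wz":0,"jaw":100},{"tx":4.4,"ty":0,"tz":7.5,"wx":0,"wy":0,"wz":0,"jaw":100},{"tx":4.4,"ty":0,"tz":7.5,"wx":0,"wy":0,"wz":0,"jaw":100}]';python3 -m inch '[{"tx":0,"ty":0,"tz":0,"wx":0,"wy":0,"wz":0,"jaw":100},{"tx":0,"ty":0,"tz":0,"wx":0,"wy":0,"wz":0,"jaw":100},{"tx":0,"ty":0,"tz":0,"wx":0,"wy":0,"wz":0,"jaw":100}]'
python3 - <<'E'
from station import arm
from h import *
for n,(a,b,c,d) in {'top':(320,185,420,285),'side':(170,200,320,350)}.items():
    s=arm.snapshot(n);X=cloud(s)
    p=X[b:d,a:c].reshape(-1,3);h=cv2.cvtColor(s['pixels'],cv2.COLOR_RGB2HSV)[b:d,a:c].reshape(-1,3)
    for k,x in(('n0',.504),('n1',.54),('pin',.45)):
        q=p[(p[:,2]>.055)&(p[:,2]<.085)&(abs(p[:,0]-x)<.018)&(abs(p[:,1]+.097)<.025)]
        if len(q):print(n,k,len(q),(q.min(0)+q.max(0))/2,q.max(0)[2],np.ptp(q,axis=0))
o=arm.get_obs();print(o['tcp_pos'],o['width'])
E
```

```text
time: 24.1
tcp_pos: [0.4982, -0.0943, 0.1259]
tcp_rot: [0.051, 3.139, -0.001]
ft_force: [0.0, -0.1, -0.1]
width: 0.0746
finger_force: 0.0
time: 24.4
tcp_pos: [0.4947, -0.0946, 0.1254]
tcp_rot: [-0.053, -3.14, -0.0]
ft_force: [-0.6, 0.5, 0.5]
width: 0.0922
finger_force: 0.0
top n0 15 [ 0.51006494 -0.09350852  0.07186032] 0.07456157231529267 [0.00482944 0.0130294  0.00540251]
top n1 48 [ 0.53640172 -0.0932881   0.06526612] 0.07495367483262992 [0.01167321 0.01633785 0.0193751 ]
top pin 73 [ 0.45025094 -0.09350767  0.06790295] 0.07967917078423428 [0.01660038 0.0160181  0.02355245]
side n0 147 [ 0.50332532 -0.09446273  0.06539054] 0.07557315399831784 [0.01700932 0.01887294 0.02036523]
side n1 185 [ 0.53802613 -0.09485488  0.06560415] 0.07606997017452109 [0.0175895  0.01919214 0.02093164]
side pin 206 [ 0.44981008 -0.09601462  0.06757693] 0.08012850965482703 [0.0180556  0.01705898 0.02510317]
[ 0.49505142 -0.09458149  0.12556565] 0.09204294802646
```

```bash
python3 -m inch '[{"tx":0,"ty":-0.05,"tz":-3,"wx":0,"wy":0,"wz":0,"jaw":100},{"tx":0,"ty":-0.05,"tz":-6,"wx":0,"wy":0,"wz":0,"jaw":100},{"tx":0,"ty":-0.05,"tz":-8.5,"wx":0,"wy":0,"wz":0,"jaw":100},{"tx":0,"ty":-0.05,"tz":-10,"wx":0,"wy":0,"wz":0,"jaw":100},{"tx":0,"ty":-0.05,"tz":-10.3,"wx":0,"wy":0,"wz":0,"jaw":100},{"tx":0,"ty":-0.05,"tz":-10.3,"wx":0,"wy":0,"wz":0,"jaw":100},{"tx":0,"ty":-0.05,"tz":-10.3,"wx":0,"wy":0,"wz":0,"jaw":100}]'
```

```text
time: 25.2
tcp_pos: [0.4963, -0.0952, 0.0234]
tcp_rot: [0.053, 3.14, -0.0]
ft_force: [-1.0, -0.9, 0.1]
width: 0.092
finger_force: 0.0
```

```bash
python3 -m inch '[{"tx":0,"ty":0,"tz":0,"wx":0,"wy":0,"wz":0,"jaw":62},{"tx":0,"ty":0,"tz":0,"wx":0,"wy":0,"wz":0,"jaw":62},{"tx":0,"ty":0,"tz":0,"wx":0,"wy":0,"wz":0,"jaw":62},{"tx":0,"ty":0,"tz":0,"wx":0,"wy":0,"wz":0,"jaw":55},{"tx":0,"ty":0,"tz":0,"wx":0,"wy":0,"wz":0,"jaw":40},{"tx":0,"ty":0,"tz":0,"wx":0,"wy":0,"wz":0,"jaw":40},{"tx":0,"ty":0,"tz":0,"wx":0,"wy":0,"wz":0,"jaw":40},{"tx":0,"ty":0,"tz":0,"wx":0,"wy":0,"wz":0,"jaw":40}]'
```

```text
time: 26.0
tcp_pos: [0.4954, -0.0954, 0.0226]
tcp_rot: [-0.054, -3.141, 0.0]
ft_force: [-3.0, -1.5, 2.7]
width: 0.0474
finger_force: 30.0
```

```bash
python3 -m inch '[{"tx":0,"ty":0,"tz":0,"wx":0,"wy":0,"wz":0,"jaw":40},{"tx":0,"ty":0,"tz":0,"wx":0,"wy":0,"wz":0,"jaw":40},{"tx":0,"ty":0,"tz":0,"wx":0,"wy":0,"wz":0,"jaw":40},{"tx":0,"ty":0,"tz":0,"wx":0,"wy":0,"wz":0,"jaw":40}]'
python3 - <<'E'
from station import arm
from h import *
s=arm.snapshot('side');X=cloud(s);p=X[200:350,170:320].reshape(-1,3)
for k,x in(('n0',.504),('n1',.54),('pin',.45)):
    q=p[(p[:,2]>.055)&(p[:,2]<.085)&(abs(p[:,0]-x)<.018)&(abs(p[:,1]+.097)<.025)]
    if len(q):print(k,len(q),(q.min(0)+q.max(0))/2,q.max(0)[2],np.ptp(q,axis=0))
o=arm.get_obs();print(o['width'],o['finger_force'],o['ft_force']);print(arm.close_job())
E
```

```text
time: 26.4
tcp_pos: [0.4953, -0.0954, 0.0226]
tcp_rot: [-0.053, -3.141, 0.0]
ft_force: [-3.3, -3.2, 5.1]
width: 0.0479
finger_force: 30.0
n1 192 [ 0.5379794  -0.09471115  0.06536295] 0.07558211565738925 [0.01760672 0.01907089 0.02043832]
pin 122 [ 0.44713427 -0.09412941  0.0675751 ] 0.07950503706391132 [0.01269944 0.01732994 0.02385988]
0.04793779037226203 29.9899560213089 [-3.31923985 -2.83232177  4.73713922]
the job is handed in; nothing more can be done
None
```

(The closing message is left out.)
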